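# Dry-lay the little stone doorway

## Robot

A 7-joint arm with a two-finger parallel gripper is mounted at the origin on the work surface. World frame = base frame: x ahead of the robot, y to its left, z up, the work surface at z = 0. Lengths are in m, angles in rad, forces in N, time in s.
With the tool pointing down it reaches from about 0.425 to 0.875 m from the base axis. Payload 9.9 kg.
Tool frame: the origin (TCP) lies at the very end of the fingers, on their centre line; the grasp point (between the pads) lies 19 mm behind it (env.tcp_to_grasp is the distance from the TCP to the grasp point, in m); z points along the fingers, y is the line along which they close (so a half turn about z gives the same grasp; the last joint's range is limited). The gripper opens to 85 mm and grips with 20 to 120 N. Pads are 22 mm wide; open, the fingers measure 114 mm over their backs; the gripper's body (76 mm by 85 mm) begins 54 mm behind the grasp point. The pads swing forward as they close: fully open they stand 13 mm farther back than shut.
Start: joints at [-1.424, 0.576, 0.025, 1.437, -0.015, 1.129, -0.057], TCP at [0.154, 0.657, 0.2] pointing down, gripper open.
Joint ranges: [-2.76, 2.76], [-0.34, 2.15], [-1.52, 1.57], [0.19, 2.46], [-1.09, 4.23], [0.17, 1.99], [-2.82, 2.82]. Speed limits (rad/s): [2.22, 2.22, 3.01, 3.01, 3.14, 3.14, 3.14].

## Interface

Orientations are given as [roll, pitch, yaw] about the fixed x, y, z axes, in that order (R = Rz(yaw) Ry(pitch) Rx(roll)).
In Python, from rig import env, read_camera, get_calibration gives the robot as it stands. The module is installed in compiled form; this text tells all that it offers.
- The arm moves only by the tool arm_command, never from a script. Its argument "increments" is a list of rows, each a list of 3 entries, a list of its own where there are three numbers: the closure, from -1 (fully open) to 1 (shut), then the shift along the tool's x, y, z scaled (see below), then the turn about the tool's z scaled (see below). A call has 1 to 10 rows; each row shifts and turns the commanded pose from where the row before left it, along the tool's axes as they then stand; what a row does not reach is not made up. The controller multiplies each number of a shift by 200 mm and each number of a turn by pi rad. A row lasts 1/8 s, in which the tool goes at most 62.5 mm and 10.7 degrees, less where a joint would pass 70% of its speed; a pose out of reach is approached as far as the arm can. A call with a number of a shift or a turn outside -1 to 1 is refused whole. A call with a gripper value outside its range is refused whole. The fingers move at their own pace and stop on an object; the grip force is fixed at half the most. Time passes only in rows, so rows that do not move let the fingers close. It gives the time, the measured TCP pose, the force, the opening and the grip force at its end, in the units of the state.
- env.read_state(): the state, without advancing time (a new reading comes with each control period).
- read_camera(name): name is "scene" or "top" or "wrist"; returns (picture, depth): 480x640x3 uint8, red, green, blue; 480x640 float32, m along the optical axis (not along the pixel's ray), 0 where there is no reading.
- get_calibration(name): a dict with "intrinsics" (3x3 intrinsics, pixels), "extrinsics" (4x4, takes a point from camera to world coordinates). Camera axes: x right, y up, looking along -z (the intrinsics and any distortion apply to the point x, -y, -z); pixel columns grow to the right and rows downward; lengths in m; the calibration is good to about 2 mm. A picture is of the moment at which its call begins: read the wrist's pose just before it. get_calibration takes no time and is no camera call; for the wrist camera it gives the pose at the moment of the call.
- env.finish_job(): hands the job in; it is judged then, once.
The state is a dict: "clock": time; "joint_pos": joint angles; "qvel": joint speeds; "tau": joint torques, N m; "tool_pos": TCP position; "eef_rot": TCP orientation; "wrist_force": force on the tool from outside, world axes, zero at the start; "torque": the same for the moment, N m; "grip_width": finger opening in m; "finger_force": force on a finger pad.
Only numpy, scipy, OpenCV 4.12 (cv2) and the standard library are available. Lean on these libraries where they do the work, as an engineer would, in place of code of your own. Each camera call takes 0.05 s, during which the arm holds its last target. There are 200 camera calls.

## Task

Dry-lay the model doorway on the grey threshold slab: stand the round column on the round plinth, the square column squared up on the square plinth, and the carved owl upright on the slab midway between them, facing any way. Only when these three stand, lay the long lintel level across both columns, centred and in line with the slab, and last stand the ball finial, ball up, on top of the lintel at its middle. Set every stone down gently, let go of it, and leave the mallet and the chisel where they are.

Things in the scene. Friction and masses are not known exactly. Their poses are not given: they have to be found in the camera images.
- slab: Fixed grey threshold slab lying flat on the bench, 110 x 270 x 20 mm; long along its own y axis. Origin at the centre of its underside (bench level), z up; its top is 20 mm above the bench. Carries the two plinths, their centres 80 mm either side of its centre along its y axis; the owl's place is its bare centre.
- plinth_round: Fixed round stone plinth (disc), diameter 70 mm, 14 mm high, on one end of the slab (either end). Origin at the centre of its underside, 20 mm above the bench; its top is 34 mm above the bench.
- plinth_square: Fixed square stone plinth, 70 x 70 x 14 mm, on the other end of the slab, sides parallel to the slab's. Origin at the centre of its underside, 20 mm above the bench; its top is 34 mm above the bench; x and y axes along its sides.
- column_round: Loose pale stone cylinder standing upright, diameter 50 mm, 66 mm high, about 0.3 kg, with two thin darker bands. Origin at the centre of its underside, z up.
- column_square: Loose pale stone square column standing upright, 46 x 46 mm (47 over the bands), 66 mm high, about 0.33 kg, with two thin darker bands. Origin at the centre of its underside, z up, x and y axes along its sides.
- owl: Loose carved stone owl standing upright, about 0.17 kg, 63 mm high to the ear tips; body a cylinder of diameter 44 mm (48 over the wings on its +y and -y sides) from 6 to 36 mm above its underside, neck 36 mm wide, head 39 mm wide. Origin at the centre of its underside, z up; eyes and beak look along its own -x. Once on the slab it is 17 mm lower than the columns' tops.
- lintel: Loose long pale stone bar lying flat, 220 mm long (own x axis), 44 mm wide (own y), 24 mm high, about 0.55 kg, with a darker band round its upper half. Origin at the centre of its underside, z up. In place its underside is 100 mm above the bench.
- finial: Loose pale stone ball finial, 57 mm high, about 0.1 kg: a square foot 40 x 40 x 10 mm, a neck of diameter 22 mm, and a ball of diameter 38 mm whose centre is 38 mm above the underside. Origin at the centre of its underside, z up, x and y axes along the foot's sides.
- mallet: Bystander: mason's round wooden mallet standing on its head, head diameter 92 mm and 90 mm high, handle straight up to 195 mm. Origin at the centre of the underside. Leave it alone.
- chisel: Bystander: dark steel stone chisel lying flat on the bench, 200 mm long (own x axis, from -95 mm at the struck end to +105 mm at the blade), 16 mm thick, blade 26 mm wide. Origin on its axis at bench level, 5 mm from the middle. Leave it alone.
Things that resemble listed ones, but are neither listed nor needed, are in the scene too. Leave any yellow look-alike of the column_round alone. Several things look just like the lintel: the one meant starts farthest from the robot's base.

How it is judged:
On the way, in this order (a step that is already met when the one before it is completed fails the run):
1. both columns stand on their own plinths and the owl stands between them (horizontal distance between column_round and plinth_round below 0.01 m and angle between each of column_round, column_square, owl's own z axis and vertical below 0.07 rad and z of column_round in the frame of plinth_round between 0.011 and 0.017 m and horizontal distance between column_square and plinth_square below 0.01 m and (angle between the x axis of column_square and the x axis of plinth_square, either way round below 0.14 rad or angle between the x axis of column_square and the y axis of plinth_square, either way round below 0.14 rad) and z of column_square in the frame of plinth_square between 0.011 and 0.017 m and horizontal distance between owl and slab below 0.013 m and z of owl in the frame of slab between 0.017 and 0.023 m), for 0.2 s.
2. the lintel lies across both columns (horizontal distance between lintel and slab below 0.013 m and angle between the x axis of lintel and the y axis of slab, either way round below 0.1 rad and angle between lintel's own z axis and vertical below 0.07 rad and z of lintel in the frame of slab between 0.097 and 0.103 m), for 0.2 s.
3. the finial stands on the middle of the lintel (horizontal distance between finial and lintel below 0.012 m and angle between finial's own z axis and vertical below 0.07 rad and z of finial in the frame of lintel between 0.021 and 0.027 m), for 0.2 s.
At the end, for the whole second after the job is handed in: Columns upright on their own plinths within 10 mm of centre (square one within 8 deg of parallel), owl upright within 13 mm of the slab's centre, lintel level on both columns within 13 mm and 5.7 deg, finial upright within 12 mm of the lintel's middle; tilts under 4 deg, heights 3 mm, all at rest (all of step 1 and all of step 2 and all of step 3 and linear speed of each of column_round, column_square, owl, lintel, finial below 0.02 m/s and angular speed of each of column_round, column_square, owl, lintel, finial below 0.2 rad/s); the robot touches nothing.
It fails at once if the mallet or the chisel is moved more than 20 mm (distance of any of mallet, chisel from where it was at the start of the episode above 0.02 m).
It fails at once if a stone is slammed down or pressed with more than 100 N on what carries it (contact force between column_round and plinth_round above 100 N or contact force between column_square and plinth_square above 100 N or contact force between owl and slab above 100 N or contact force between lintel and column_round above 100 N or contact force between lintel and column_square above 100 N or contact force between finial and lintel above 100 N).
It also fails if it takes over 144 s, if anything falls off the work surface, if the arm or the gripper's body presses on something with over 40 N, if the wrist force passes 120 N, or if a joint passes its speed limit or range.

## Working session

There is one attempt and no reset: what is moved stays moved. The work goes in short steps, Python scripts to look and compute and a tool call to move; the robot and the scene stay as the last step left them, time stands still between calls to the robot, and variables do not carry over. Pictures are saved under pics/ and viewed, at most 14 in all, crops included, and the job is handed in when it is done.

Besides the shell and the picture viewer there is one more tool, called after ">>>" by a JSON object that holds its "name" and its "arguments". arm_command: Moves the arm, as the interface text tells. Its arguments: {"type":"object","properties":{"increments":{"type":"array"}},"required":["increments"]}

```bash
mkdir -p pics; python3 - <<'E'
from rig import env, read_camera, get_calibration
import cv2, numpy as np
print(env.read_state())
for n in ("top","scene"):
    p,d=read_camera(n); cv2.imwrite(f"pics/{n}0.png",p[...,::-1]); np.savez(f"{n}0.npz",p=p,d=d)
    c=get_calibration(n); print(n,c)
E
```

```text
{'clock': 0.0, 'joint_pos': array([-1.42377981,  0.57652606,  0.02484044,  1.43789539, -0.01501655,
        1.12901533, -0.05651633]), 'qvel': array([ 0.0023665 , -0.00100777,  0.00231978, -0.0012047 ,  0.00055164,
        0.00072331,  0.00073427]), 'tau': array([ 2.44399380e-04, -7.65742135e+01,  2.24994287e+00, -2.85996473e+01,
        1.51914172e-02,  1.23447500e-02, -2.00519196e-05]), 'tool_pos': array([0.15429518, 0.65661059, 0.19935114]), 'eef_rot': array([-3.13993435e+00,  6.96330526e-05,  2.91079010e+00]), 'wrist_force': array([ 0.60198918,  0.47513194, -0.16231601]), 'torque': array([-0.02409735, -0.0049263 , -0.00171672]), 'finger_force': 0.0, 'grip_width': 0.08550731140359528}
top {'intrinsics': array([[549.27879202,   0.        , 324.33576952],
       [  0.        , 549.27879202, 251.04593243],
       [  0.        ,   0.        ,   1.        ]]), 'extrinsics': array([[ 8.32898379e-03,  9.87724605e-01, -1.55983118e-01,
         3.21010929e-01],
       [-9.99962868e-01,  8.57195244e-03,  8.85056109e-04,
        -4.26909561e-02],
       [ 2.21127157e-03,  1.55969955e-01,  9.87759325e-01,
         1.21304790e+00],
       [ 0.00000000e+00,  0.00000000e+00,  0.00000000e+00,
         1.00000000e+00]])}
scene {'intrinsics': array([[488.6248721 ,   0.        , 315.99744161],
       [  0.        , 488.6248721 , 244.91198979],
       [  0.        ,   0.        ,   1.        ]]), 'extrinsics': array([[-0.6070532 , -0.50088949,  0.61692474,  1.18495794],
       [ 0.79461212, -0.39124117,  0.46424339,  0.47316138],
       [ 0.00883173,  0.77203631,  0.63551706,  0.76591055],
       [ 0.        ,  0.        ,  0.        ,  1.        ]])}
```

View pics/top0.png

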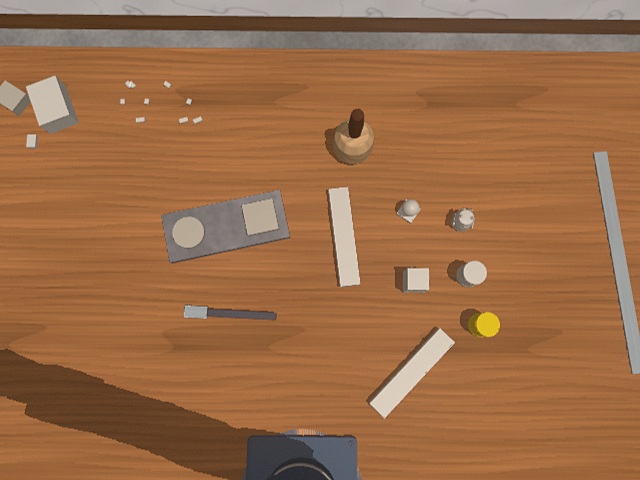

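View pics/scene0.png

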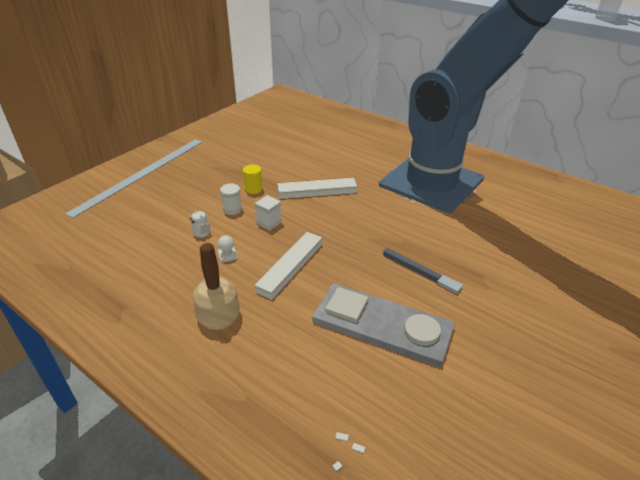

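Top view: the slab is at (226,227), with the round plinth at (188,233) and the square plinth at (260,217). The finial is at (409,210), owl (463,219), square column (416,280), round column (473,273), yellow decoy (487,324), mallet (353,140) and chisel (230,313).

Lintel candidates are (344,237) and (412,372). The base is at the bottom of the image, around (305,470), so (344,237) is farther away and is the one meant. I'll measure both.

```bash
cat > h.py <<'E'
import numpy as np, cv2
from rig import env, read_camera, get_calibration
def cloud(d,c):
    K,E=c["intrinsics"],c["extrinsics"]
    v,u=np.mgrid[:480,:640]
    P=np.stack([(u-K[0,2])/K[0,0]*d,-(v-K[1,2])/K[1,1]*d,-d],-1)
    return P@E[:3,:3].T+E[:3,3]
def rect(pts):  # mm
    (x,y),(w,h),a=cv2.minAreaRect((pts*1000).astype(np.float32)); 
    if w<h: w,h,a=h,w,a+90
    return np.round([x,y,w,h,(a+90)%180-90],1)
def comps(W,d,zmin=.008):
    m=((d>0)&(W[...,2]>zmin)&(W[...,2]<.3)&(W[...,0]>.25)&(W[...,0]<.85)&(abs(W[...,1])<.6)).astype(np.uint8)
    n,l,s,c=cv2.connectedComponentsWithStats(m)
    for i in range(1,n):
        if s[i,4]<60: continue
        P=W[l==i]; zt=np.percentile(P[:,2],96); T=P[P[:,2]>zt-.004]
        yield np.round(c[i]),s[i,4],round(zt*1000,1),rect(T[:,:2]),np.round(T[:,:2].mean(0)*1000,1)
E
python3 - <<'E'
from h import *
for n in("top","scene"):
    f=np.load(n+"0.npz"); W=cloud(f["d"],get_calibration(n)); print(n,"bench z mm",np.round(np.percentile(W[...,2][(abs(W[...,2])<.01)],[5,50,95])*1000,1))
    for r in comps(W,f["d"]): print(*r)
    if n=="top":
        np.save("W.npy",W)
        for u,v in[(344,237),(412,372)]: print("lintel cand",W[v,u],np.hypot(*W[v,u,:2]))
        for (u,v) in[(188,233),(260,217)]:
            Q=W[v-30:v+30,u-30:u+30].reshape(-1,3); Q=Q[(Q[:,2]>.029)]; print("plinth",rect(Q[:,:2]),Q.mean(0))
        cv2.imwrite("pics/crop1.png",cv2.resize(f["p"][180:430,320:500,::-1],None,fx=2.4,fy=2.4,interpolation=3)[:,:])
E
```

```text
top bench z mm [-3.7  0.2  4.3]
[ 55. 113.] 1107 53.7 [822.6 570.7  70.6  65.7 -69.5] [818.1 569.6]
[353. 139.] 1609 191.6 [ 753.5 -105.5   24.9   23.6   -0. ] [ 752.7 -105.6]
[344. 237.] 1996 28.0 [542.1 -86.4 219.5  44.2   7.2] [540.1 -86.8]
[225. 227.] 6026 36.7 [563.8 176.3 228.8  70.9 -77.1] [565.5 169.2]
[409. 210.] 328 57.4 [ 601.1 -230.5   28.8   26.3    0.7] [ 601.8 -231.1]
[463. 220.] 432 59.2 [ 581.7 -348.1   33.2   30.1    1.1] [ 580.5 -349.2]
[471. 274.] 609 69.4 [ 458.8 -359.8   48.8   47.9  -31.8] [ 459.4 -360.3]
[416. 280.] 629 69.5 [ 444.  -239.5   45.4   44.9   -2. ] [ 444.2 -239.6]
[225. 314.] 786 19.6 [369.6 160.3 196.9  24.7  86.7] [370.2 148.6]
[484. 325.] 631 69.7 [ 351.1 -382.3   48.6   47.2  -89.5] [ 350.8 -383. ]
[429. 353.] 1131 28.0 [ 282.6 -263.4  128.5   44.4  -44.3] [ 289.2 -267.9]
lintel cand [ 0.53970986 -0.08661966  0.02800031] 0.5466165943607968
lintel cand [ 0.25090087 -0.23181721  0.02289308] 0.3415998593663466
plinth [457.8 112.2 407.5  68.8  58.1] [0.54413726 0.25197261 0.04316961]
plinth [462.7  53.2 333.4  77.1  21.1] [0.57805712 0.09693129 0.04939617]
scene bench z mm [-2.   0.5  3.1]
[252. 177.] 454 68.1 [ 352.4 -382.    50.    49.6  -59.3] [ 353.  -381.9]
[298. 188.] 551 27.1 [ 284.9 -263.   126.9   46.8  -46.5] [ 292.4 -268.2]
[230. 197.] 505 67.8 [ 461.3 -358.7   50.1   48.5   34.9] [ 460.9 -358.9]
[268. 211.] 660 67.7 [ 446.4 -238.8   49.7   48.    -2.2] [ 446.7 -238.4]
[199. 223.] 392 57.8 [ 582.8 -348.1   33.6   33.5   38. ] [ 582.7 -347.6]
[287. 264.] 1548 26.7 [544.1 -85.3 222.1  46.2   7.1] [551.2 -83.7]
[226. 247.] 354 56.7 [ 603.8 -229.4   24.2   23.5  -55.2] [ 606.2 -228.3]
[214. 293.] 2481 187.8 [ 755.8 -103.6   24.2   24.2    5.4] [ 757.3 -101.3]
[424. 270.] 662 18.2 [374.  162.1 199.9  26.3  88. ] [372.5 153.7]
[385. 322.] 5894 35.7 [566.1 177.2 229.1  72.7 -77.4] [567.2 175.2]
```

View pics/crop1.png

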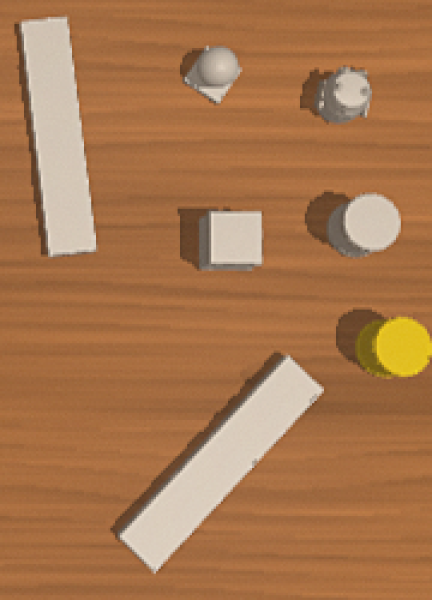

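The crop shows the two pale bars. The one at (344,237), at its left, is 0.547 m from the base and 219x44 mm, and the other is at 0.34 m, so the first is the lintel. The pale cylinder beside the yellow one is the round column. I'll start moving toward the stones.

>>> {"name": "arm_command", "arguments": {"increments": [[-1,[-0.254,-0.138,0],0],[-1,[-0.254,-0.138,0],0],[-1,[-0.254,-0.138,0],0],[-1,[-0.254,-0.138,0],0],[-1,[-0.254,-0.138,0],0],[-1,[-0.254,-0.138,0],0],[-1,[-0.254,-0.138,0],0],[-1,[-0.254,-0.138,0],0],[-1,[0,0,-0.1],0.055],[-1,[0,0,-0.1],0.055]]}}

```text
clock: 1.35
tool_pos: [0.5, 0.3479, 0.24]
eef_rot: [-3.14, -0.001, 2.557]
wrist_force: [-0.3, 0.2, -0.3]
grip_width: 0.0856
finger_force: 0.0
```

```bash
cat >> h.py <<'E'
def plan(x,y,z,psi=None):
    "mm, deg: remaining shift in tool axes (units of 200 mm) and turn (units of pi)"
    s=env.read_state(); p=s["tool_pos"]*1000; a=s["eef_rot"][2]
    t=a if psi is None else np.radians(psi)
    d=np.array([x,y,z])-p
    f=lambda a:np.round(np.array([np.cos(a)*d[0]+np.sin(a)*d[1],np.sin(a)*d[0]-np.cos(a)*d[1],-d[2]])/200,3)
    w=(a-t+np.pi)%(2*np.pi)-np.pi
    print("at",np.round(p,1),"psi",round(np.degrees(a),1),"t",round(s["clock"],2),"grip",round(s["grip_width"]*1000,1),"j7",round(s["joint_pos"][6],2),
     "\n shift before turn",f(a),"after turn",f(t),"turn",round(w/np.pi,4),"rows",round(np.linalg.norm(d)/60,1),round(abs(w)/np.radians(10),1))
E
python3 -c "
from h import *
print(env.read_state()['eef_rot']);plan(530,-290,260,90)"
```

```text
[-3.14021266e+00 -5.64364609e-04  2.55728499e+00]
at [500.  347.9 240. ] psi 146.5 t 1.35 grip 85.6 j7 0.38 
 shift before turn [-1.884 -2.578 -0.1  ] after turn [-3.19  0.15 -0.1 ] turn 0.314 rows 10.6 5.7
```

>>> {"name": "arm_command", "arguments": {"increments": [[-1,[-0.175,-0.24,0],0],[-1,[-0.175,-0.24,0],0],[-1,[-0.175,-0.24,0],0],[-1,[-0.175,-0.24,0],0],[-1,[-0.175,-0.24,0],0],[-1,[-0.175,-0.24,0],0],[-1,[-0.175,-0.24,0],0],[-1,[-0.175,-0.24,0],0],[-1,[-0.175,-0.24,0],0],[-1,[-0.175,-0.24,0],0]]}}

```text
clock: 2.6
tool_pos: [0.5312, -0.2457, 0.24]
eef_rot: [3.141, -0.0, 2.566]
wrist_force: [2.0, 0.5, 0.7]
grip_width: 0.0851
finger_force: 0.0
```

>>> {"name": "arm_command", "arguments": {"increments": [[-1,[0,0,-0.1],0.055],[-1,[0,0,-0.1],0.055],[-1,[0,0,0],0.055],[-1,[0,0,0],0.055],[-1,[0,0,0],0.055],[-1,[0,0,0],0.04],[-1,[-0.24,-0.03,0],0],[-1,[0,0,0],0]]}}

```text
clock: 3.6
tool_pos: [0.5239, -0.2957, 0.2801]
eef_rot: [-3.14, 0.002, 1.571]
wrist_force: [0.0, -0.4, 0.6]
grip_width: 0.0852
finger_force: 0.0
```

```bash
python3 - <<'E'
from h import *
plan(582,-348,200)
c=get_calibration("wrist"); p,d=read_camera("wrist"); cv2.imwrite("pics/w1.png",p[...,::-1]); np.savez("w1.npz",p=p,d=d,K=c["intrinsics"],E=c["extrinsics"])
W=cloud(d,c); print(np.round(c["extrinsics"],3)); print("bench",np.median(W[...,2][abs(W[...,2])<.01]))
for r in comps(W,d): print(*r)
E
```

```text
at [ 523.9 -295.7  280.1] psi 90.0 t 3.6 grip 85.2 j7 0.69 
 shift before turn [-0.261  0.291  0.4  ] after turn [-0.261  0.291  0.4  ] turn 0.0 rows 1.9 0.0
[[ 1.    -0.001  0.001  0.524]
 [ 0.001  0.946  0.323 -0.212]
 [-0.002 -0.323  0.946  0.453]
 [ 0.     0.     0.     1.   ]]
bench -0.0008573022237295114
[324.  16.] 6170 24.4 [543.1 -92.2 220.4  38.8   5.4] [524.6 -96.5]
[542.  29.] 6587 123.1 [ 749.9 -118.3   20.4    5.3  -19. ] [ 748.5 -118.3]
[134. 171.] 3663 24.6 [ 282.3 -263.3  129.3   45.3  -44. ] [ 289.3 -266.8]
[387. 143.] 1106 55.6 [ 603.2 -230.4   25.2   24.1   26.1] [ 603.2 -230.5]
[252. 153.] 2116 66.4 [ 444.3 -240.2   46.5   46.3    0. ] [ 444.8 -239.8]
[365. 237.] 1163 56.7 [ 580.9 -348.1   35.7   32.5  -10.8] [ 580.8 -347.5]
[271. 249.] 1751 66.3 [ 459.4 -359.6   49.3   48.6   61.1] [ 459.5 -358.9]
[189. 265.] 1954 66.3 [ 351.5 -382.4   49.3   48.8   -4.6] [ 351.7 -382. ]
```

View pics/w1.png

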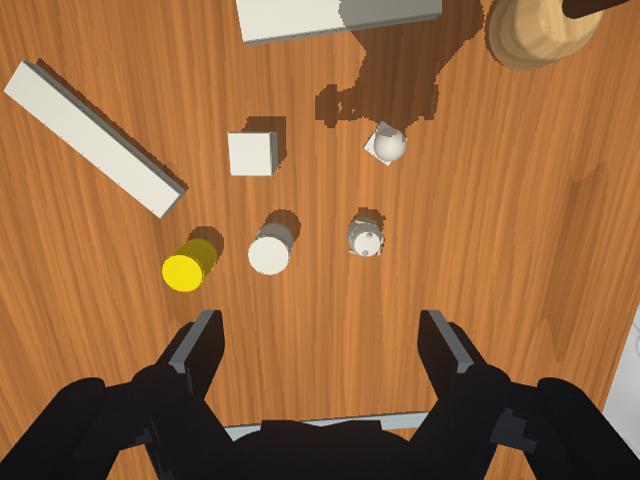

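Wrist view: heights read 66.4 mm for the columns, 24.5 mm for the lintel and about 57 mm for the owl head and finial ball, which agree with the text. The square column is at (252,153), round (270,249), owl (365,237), finial (387,143) and yellow decoy (188,265). I'll enlarge the owl and finial to read their yaw.

```bash
python3 - <<'E'
from h import *
f=np.load("w1.npz")
a=[cv2.resize(f["p"][y:y+70,x:x+70,::-1],(400,400),interpolation=3) for x,y in((330,200),(352,105))]
cv2.imwrite("pics/crop2.png",np.hstack(a))
W=cloud(f["d"],dict(intrinsics=f["K"],extrinsics=f["E"]))
for x,y,lo,hi in((330,200,.012,.034),(352,105,.004,.0125)):
    P=W[y:y+70,x:x+70].reshape(-1,3);P=P[(P[:,2]>lo)&(P[:,2]<hi)];print(rect(P[:,:2]),len(P))
E
```

```text
[ 571.4 -341.4   52.5   30.4   46.9] 179
[ 603.3 -230.9   39.9   39.8  -33.9] 306
```

View pics/crop2.png

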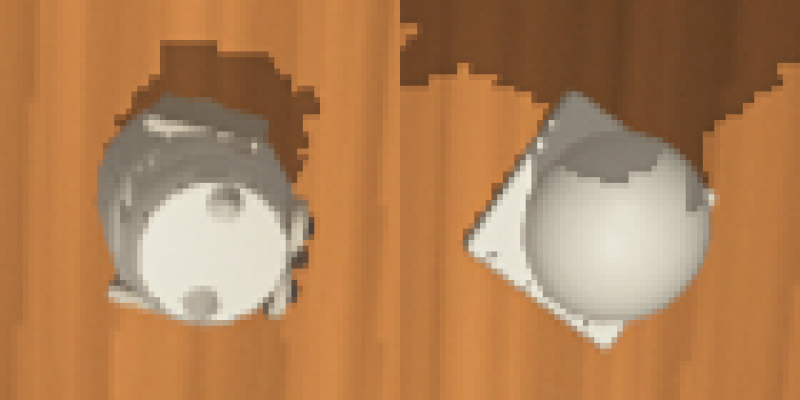

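Owl: the ear line tilts to about 76° in world, so its facing axis is about -14° and I'll grip along that with psi 76. Finial foot: yaw about -34°, centred at (603,-231), and its 39.9 mm square measurement fits.

```bash
python3 -c "
from h import *
plan(581.5,-348,4,76)"
```

```text
at [ 524.6 -293.6  279.9] psi 90.1 t 3.65 grip 85.5 j7 0.69 
 shift before turn [-0.272  0.284  1.379] after turn [-0.195  0.342  1.379] turn 0.0783 rows 4.8 1.4
```

>>> {"name": "arm_command", "arguments": {"increments": [[-1,[0,0,0.1],0.04],[-1,[0,0,0.1],0.038],[-1,[-0.098,0.171,0.1],0],[-1,[-0.097,0.171,0.1],0],[-1,[0,0,0.18],0],[-1,[0,0,0.2],0],[-1,[0,0,0.2],0],[-1,[0,0,0.15],0],[-1,[0,0,0.1],0],[-1,[0,0,0],0]]}}

```text
clock: 4.9
tool_pos: [0.5823, -0.3451, 0.0329]
eef_rot: [-3.139, -0.001, 1.331]
wrist_force: [-0.7, -0.8, 0.3]
grip_width: 0.0852
finger_force: 0.0
```

```bash
python3 -c "
from h import *
plan(581.5,-348,4,76)"
```

```text
at [ 582.3 -345.1   32.9] psi 76.3 t 4.9 grip 85.2 j7 0.64 
 shift before turn [-0.015 -0.001  0.145] after turn [-0.015 -0.001  0.145] turn 0.0015 rows 0.5 0.0
```

>>> {"name": "arm_command", "arguments": {"increments": [[-1,[-0.008,0,0.08],0],[-1,[0,0,0.06],0],[-1,[0,0,0],0],[1,[0,0,0],0],[1,[0,0,0],0],[1,[0,0,0],0],[1,[0,0,0],0],[1,[0,0,0],0],[1,[0,0,0],0]]}}

```text
clock: 6.02
tool_pos: [0.5825, -0.3479, 0.0072]
eef_rot: [3.141, -0.0, 1.331]
wrist_force: [-1.6, 1.7, 6.9]
grip_width: 0.0355
finger_force: 56.8
```

>>> {"name": "arm_command", "arguments": {"increments": [[1,[0,0,-0.1],0],[1,[0,0,-0.2],0],[1,[0,0,-0.1],0],[1,[0,0,0],0]]}}

```text
clock: 6.52
tool_pos: [0.5833, -0.3483, 0.0881]
eef_rot: [3.138, 0.001, 1.331]
wrist_force: [-0.3, 0.6, -2.1]
grip_width: 0.0352
finger_force: 58.2
```

```bash
python3 - <<'E'
from h import *
plan(564,176,180,102.9)
p,d=read_camera("scene"); q,_=read_camera("wrist")
a=cv2.resize(p[100:280,120:320,::-1],(500,450),interpolation=3);b=cv2.resize(q[...,::-1],(300,225))
b=np.vstack([b,np.zeros_like(b)]);cv2.imwrite("pics/s2.png",np.hstack([a,b]))
E
```

```text
at [ 583.3 -348.3   88.1] psi 76.2 t 6.53 grip 35.2 j7 0.61 
 shift before turn [ 2.523 -0.717 -0.459] after turn [ 2.577  0.491 -0.459] turn -0.1481 rows 8.9 2.7
```

View pics/s2.png

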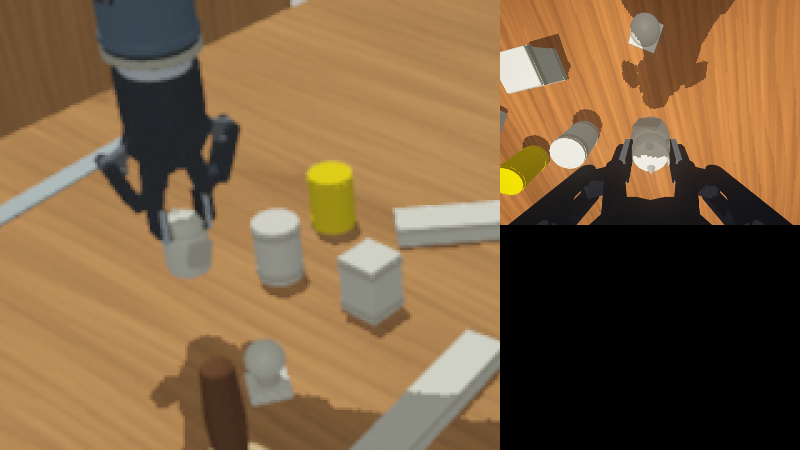

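The owl is held by its neck, at (185,245) in the crop, and looks roughly upright. I'll measure its underside height relative to the TCP and its tilt.

```bash
python3 - <<'E'
from h import *
p,d=read_camera("scene"); W=cloud(d,get_calibration("scene")); c=get_calibration("scene")
m=(abs(W[...,0]-.583)<.04)&(abs(W[...,1]+.348)<.04)&(W[...,2]>.03)&(W[...,2]<.15)
bright=p.min(-1)>85
m&=bright
P=W[m]; print(len(P),np.percentile(P[:,2],[0,1,5,50,95,100])*1000)
for lo in range(40,160,6):
    Q=P[(P[:,2]*1000>=lo)&(P[:,2]*1000<lo+6)]
    if len(Q)>3: 
        print(lo,len(Q),np.round(Q.mean(0)*1000,1))
print(p[200:230:6,190:205:5].tolist() if 0 else "")
E
```

```text
477 [ 77.74856859  79.54334425  84.23670001 115.82115461 138.86284291
 149.95557679]
76 16 [ 588.9 -334.4   80.1]
82 29 [ 593.8 -336.1   85.4]
88 35 [ 593.3 -335.    91.1]
94 37 [ 591.6 -333.3   97.1]
100 37 [ 593.5 -335.1  103. ]
106 51 [ 588.7 -331.7  109.1]
112 50 [ 588.1 -333.2  115.1]
118 41 [ 589.8 -335.   120.7]
124 41 [ 588.  -335.   127.4]
130 100 [ 583.  -342.7  133.4]
136 24 [ 584.4 -344.5  138. ]
142 11 [ 589.6 -338.5  144.9]
148 5 [ 587.3 -337.8  149.1]
```

>>> {"name": "arm_command", "arguments": {"increments": [[1,[0.1,-0.03,-0.2],0],[1,[0.27,-0.08,-0.1],0],[1,[0.27,-0.08,-0.1],0],[1,[0.27,-0.08,-0.1],0],[1,[0.27,-0.08,0],0],[1,[0.27,-0.08,0],0],[1,[0.27,-0.08,0],0],[1,[0.27,-0.07,0],0],[1,[0.27,-0.07,0],0],[1,[0,0,0],0]]}}

```text
clock: 7.92
tool_pos: [0.5624, 0.1285, 0.1842]
eef_rot: [-3.138, -0.0, 1.339]
wrist_force: [-0.2, -0.5, -1.4]
grip_width: 0.0351
finger_force: 58.6
```

```bash
python3 - <<'E'
from h import *
plan(564,176,180,102.9)
c=get_calibration("wrist"); p,d=read_camera("wrist"); cv2.imwrite("pics/w2.png",p[...,::-1]); np.savez("w2.npz",p=p,d=d,K=c["intrinsics"],E=c["extrinsics"])
W=cloud(d,c)
m=(d>0)&(W[...,2]>.01)&(W[...,2]<.045)&(W[...,0]<.75)&(W[...,0]>.44)&(W[...,1]>0)&(W[...,1]<.4)
print(rect(W[m][:,:2]),np.percentile(W[m][:,2],[5,50,95]))
h=m&(W[...,2]>.029); n,l,s,cc=cv2.connectedComponentsWithStats(h.astype(np.uint8))
for i in range(1,n):
    if s[i,4]>200: P=W[l==i];print(cc[i],rect(P[:,:2]),P.mean(0)*1000)
E
```

```text
at [562.4 128.5 184.2] psi 76.7 t 7.92 grip 35.1 j7 -0.17 
 shift before turn [ 0.233 -0.047  0.021] after turn [0.23  0.061 0.021] turn -0.1453 rows 0.8 2.6
[563.7 178.  269.8 110.6 -77. ] [0.01789664 0.01948869 0.03378808]
[269.77585893  81.68205781] [546.1 255.6  69.2  68.9  -6.1] [546.44014553 256.36490922  32.98373278]
[349.52959747 232.89529071] [581.8 100.1  70.1  70.1 -77. ] [586.05271793 106.86857769  33.05919472]
```

View pics/w2.png

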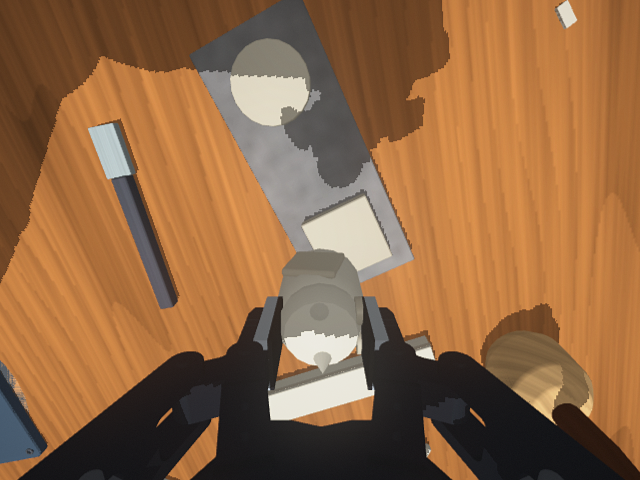

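The slab measures 269.8x110.6 mm, centred at (563.8,178.0) with its long axis at -77°. The plinths are at (546,256) and (582,100), both at z 33-34, and both lie 80 mm either side as expected. I'll place the owl at the centre.

>>> {"name": "arm_command", "arguments": {"increments": [[1,[0.12,-0.025,0],0],[1,[0.122,-0.027,0],0],[1,[0,0,0.08],-0.05],[1,[0,0,0.08],-0.05],[1,[0,0,0.08],-0.046],[1,[0,0,0],0],[1,[0,0,0.14],0],[1,[0,0,0.14],0],[1,[0,0,0.08],0],[1,[0,0,0],0]]}}

```text
clock: 9.22
tool_pos: [0.5647, 0.1711, 0.0656]
eef_rot: [-3.14, 0.001, 1.787]
wrist_force: [0.2, 0.3, -1.2]
grip_width: 0.0352
finger_force: 58.7
```

```bash
python3 -c "
from h import *
plan(563.9,178,30,103)"
```

```text
at [564.7 171.1  65.6] psi 102.4 t 9.22 grip 35.2 j7 0.21 
 shift before turn [0.035 0.003 0.178] after turn [0.035 0.004 0.178] turn -0.0034 rows 0.6 0.1
```

>>> {"name": "arm_command", "arguments": {"increments": [[1,[0.035,0.004,0],-0.003],[1,[0,0,0.1],0],[1,[0,0,0.04],0],[1,[0,0,0],0]]}}

```text
clock: 9.72
tool_pos: [0.5643, 0.1789, 0.0384]
eef_rot: [-3.141, -0.0, 1.799]
wrist_force: [0.3, -0.7, -1.2]
grip_width: 0.0354
finger_force: 58.7
```

>>> {"name": "arm_command", "arguments": {"increments": [[1,[0,0,0.01],0],[1,[0,0,0.01],0],[1,[0,0,0],0]]}}

```text
clock: 10.1
tool_pos: [0.5643, 0.1787, 0.0343]
eef_rot: [3.142, -0.0, 1.799]
wrist_force: [0.1, -0.8, -1.2]
grip_width: 0.0353
finger_force: 58.7
```

```bash
python3 -c "
from h import *
plan(563.9,178,30,103); print(env.read_state()['wrist_force'])"
```

```text
at [564.3 178.7  34.3] psi 103.1 t 10.1 grip 35.3 j7 0.22 
 shift before turn [-0.003 -0.003  0.021] after turn [-0.003 -0.003  0.021] turn 0.0003 rows 0.1 0.0
[ 0.0676229  -0.83592217 -1.18133062]
```

>>> {"name": "arm_command", "arguments": {"increments": [[1,[-0.003,-0.003,0.01],0],[1,[0,0,0.005],0],[1,[0,0,0],0]]}}

```text
clock: 10.48
tool_pos: [0.5638, 0.1779, 0.0311]
eef_rot: [-3.141, 0.0, 1.799]
wrist_force: [-0.0, 0.7, -1.1]
grip_width: 0.0354
finger_force: 58.7
```

>>> {"name": "arm_command", "arguments": {"increments": [[1,[0,0,0.008],0],[1,[0,0,0],0]]}}

```text
clock: 10.72
tool_pos: [0.5638, 0.1779, 0.0295]
eef_rot: [-3.141, 0.0, 1.799]
wrist_force: [1.0, 0.3, -0.3]
grip_width: 0.0353
finger_force: 58.7
```

>>> {"name": "arm_command", "arguments": {"increments": [[1,[0,0,0.006],0],[1,[0,0,0],0]]}}

```text
clock: 10.98
tool_pos: [0.5638, 0.178, 0.0283]
eef_rot: [-3.141, 0.0, 1.799]
wrist_force: [0.0, 0.5, -1.7]
grip_width: 0.0354
finger_force: 58.7
```

>>> {"name": "arm_command", "arguments": {"increments": [[1,[0,0,0.004],0],[1,[0,0,0.003],0],[1,[0,0,0],0]]}}

```text
clock: 11.35
tool_pos: [0.5639, 0.1781, 0.0273]
eef_rot: [3.141, -0.0, 1.799]
wrist_force: [-0.7, -0.6, 3.2]
grip_width: 0.0354
finger_force: 59.4
```

>>> {"name": "arm_command", "arguments": {"increments": [[1,[0,0,0.004],0],[1,[0,0,0],0]]}}

```text
clock: 11.6
tool_pos: [0.5639, 0.1781, 0.0271]
eef_rot: [3.141, -0.001, 1.799]
wrist_force: [-4.2, -0.1, 12.6]
grip_width: 0.0355
finger_force: 60.9
```

>>> {"name": "arm_command", "arguments": {"increments": [[1,[0,0,-0.003],0],[0.2,[0,0,0],0],[-1,[0,0,0],0],[-1,[0,0,0],0],[-1,[0,0,0],0],[-1,[0,0,-0.1],0],[-1,[0,0,-0.2],0],[-1,[0,0,-0.28],0],[-1,[0,0,-0.25],0],[-1,[0,0,0],0]]}}

```text
clock: 12.85
tool_pos: [0.5662, 0.1782, 0.1967]
eef_rot: [3.135, -0.001, 1.798]
wrist_force: [0.0, -0.1, -0.4]
grip_width: 0.0853
finger_force: 0.0
```

```bash
python3 - <<'E'
from h import *
plan(445,-239.5,30,89)
for n in("wrist","scene","top"):
    c=get_calibration(n); p,d=read_camera(n); W=cloud(d,c)
    m=(d>0)&(abs(W[...,0]-.564)<.03)&(abs(W[...,1]-.178)<.03)&(W[...,2]>.025)&(W[...,2]<.09)
    P=W[m]; print(n,len(P),np.percentile(P[:,2],[50,95,99])*1000)
    for lo,hi in((26,55),(74,90)):
        Q=P[(P[:,2]*1000>lo)&(P[:,2]*1000<hi)]
        if len(Q)>9: print(rect(Q[:,:2]),Q.mean(0)*1000)
    if n=="scene": cv2.imwrite("pics/s3.png",cv2.resize(p[220:400,280:480,::-1],(600,540),interpolation=3))
E
```

```text
at [566.2 178.2 196.7] psi 103.0 t 12.85 grip 85.3 j7 0.12 
 shift before turn [-1.898 -1.062  0.833] after turn [-2.099 -0.569  0.833] turn 0.078 rows 7.8 1.4
wrist 1961 [73.40048639 76.39923131 78.97645239]
[555.4 181.   50.9  37.3  57.2] [558.00190928 192.7182206   45.66728263]
[564.6 178.1  34.2  31.   14. ] [564.37643151 178.34137307  75.32243116]
scene 607 [58.93592677 77.41128437 79.04172634]
[570.8 184.1  51.2  29.  -45.3] [578.5489261  184.18563903  41.61507632]
[567.3 177.9  35.2  31.7  14.8] [567.35273232 178.57247066  76.46339592]
top 430 [71.69424435 78.98103392 81.08383664]
[556.7 170.5  49.6  27.1 -53.1] [551.90031608 167.46775873  43.65465599]
[564.4 176.   36.9  31.5  12.8] [563.18131427 176.18836825  76.90779909]
```

View pics/s3.png

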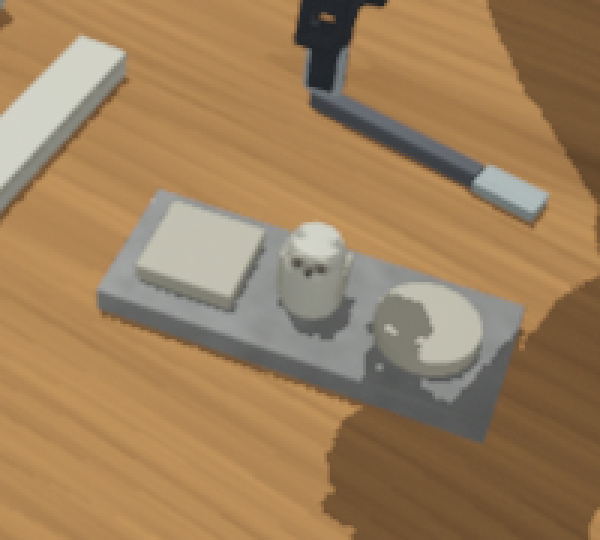

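The owl stands upright at the slab's centre, at (315,275) in the crop, with its head measured at (564.5,178). The square column is next.

>>> {"name": "arm_command", "arguments": {"increments": [[-1,[-0.237,-0.133,0],0],[-1,[-0.237,-0.133,0],0],[-1,[-0.237,-0.133,0],0],[-1,[-0.237,-0.133,0],0],[-1,[-0.237,-0.133,0],0],[-1,[-0.237,-0.133,0],0],[-1,[-0.237,-0.132,0],0],[-1,[-0.237,-0.132,0],0],[-1,[0,0,0.1],0.04],[-1,[0,0,0.1],0.038]]}}

```text
clock: 14.25
tool_pos: [0.4414, -0.24, 0.1511]
eef_rot: [-3.14, -0.0, 1.547]
wrist_force: [0.9, 0.1, 0.2]
grip_width: 0.0852
finger_force: 0.0
```

```bash
python3 -c "
from h import *
plan(445,-239.5,18,89)"
```

```text
at [ 441.4 -240.   151.1] psi 88.7 t 14.25 grip 85.2 j7 0.75 
 shift before turn [0.003 0.018 0.665] after turn [0.003 0.018 0.665] turn -0.0019 rows 2.2 0.0
```

>>> {"name": "arm_command", "arguments": {"increments": [[-1,[0.003,0.01,0.05],0],[-1,[0,0,0.2],0],[-1,[0,0,0.2],0],[-1,[0,0,0.15],0],[-1,[0,0,0.06],0],[-1,[0,0,0],0],[1,[0,0,0],0],[1,[0,0,0],0],[1,[0,0,0],0],[1,[0,0,0],0]]}}

```text
clock: 15.5
tool_pos: [0.4451, -0.239, 0.0219]
eef_rot: [3.14, 0.0, 1.554]
wrist_force: [-2.1, 0.9, 9.9]
grip_width: 0.0442
finger_force: 60.5
```

>>> {"name": "arm_command", "arguments": {"increments": [[1,[0,0,0],0],[1,[0,0,0],0]]}}

```text
clock: 15.75
tool_pos: [0.4451, -0.2389, 0.0219]
eef_rot: [3.14, 0.0, 1.554]
wrist_force: [-2.1, 1.0, 10.6]
grip_width: 0.0441
finger_force: 60.5
```

```bash
python3 -c "
from h import *
plan(445,-239.5,18,89)"
```

```text
at [ 445.1 -238.9   21.9] psi 89.0 t 15.75 grip 44.1 j7 0.91 
 shift before turn [-0.003 -0.     0.02 ] after turn [-0.003 -0.     0.02 ] turn 0.0002 rows 0.1 0.0
```

>>> {"name": "arm_command", "arguments": {"increments": [[1,[0,0,-0.05],0],[1,[0,0,-0.15],0],[1,[0,0,-0.25],-0.039],[1,[0,0,-0.2],-0.039],[1,[0,0,0],0]]}}

```text
clock: 16.38
tool_pos: [0.446, -0.2398, 0.154]
eef_rot: [3.137, 0.003, 1.8]
wrist_force: [0.4, 0.3, -3.3]
grip_width: 0.0443
finger_force: 62.6
```

```bash
python3 -c "
from h import *
plan(581.8,100.1,59,103)"
```

```text
at [ 446.  -239.8  154. ] psi 103.1 t 16.38 grip 44.3 j7 0.95 
 shift before turn [1.501 1.046 0.475] after turn [1.503 1.044 0.475] turn 0.0006 rows 6.3 0.0
```

>>> {"name": "arm_command", "arguments": {"increments": [[1,[0.15,0.1,0],0],[1,[0.24,0.167,0],0],[1,[0.24,0.167,0],0],[1,[0.24,0.167,0],0],[1,[0.24,0.167,0],0],[1,[0.24,0.167,0],0],[1,[0.15,0.11,0],0],[1,[0,0,0.15],0],[1,[0,0,0.15],0],[1,[0,0,0],0]]}}

```text
clock: 17.62
tool_pos: [0.578, 0.1005, 0.088]
eef_rot: [-3.135, 0.0, 1.798]
wrist_force: [-0.1, -0.2, -1.7]
grip_width: 0.0446
finger_force: 62.5
```

```bash
python3 -c "
from h import *
plan(581.8,100.1,57,103)"
```

```text
at [578.  100.5  88. ] psi 103.0 t 17.62 grip 44.6 j7 0.35 
 shift before turn [-0.006  0.018  0.155] after turn [-0.006  0.018  0.155] turn -0.0 rows 0.5 0.0
```

>>> {"name": "arm_command", "arguments": {"increments": [[1,[-0.004,0.01,0.08],0],[1,[0,0,0.05],0],[1,[0,0,0.01],0],[1,[0,0,0],0],[1,[0,0,0],0]]}}

```text
clock: 18.25
tool_pos: [0.5829, 0.1003, 0.0633]
eef_rot: [3.141, -0.0, 1.799]
wrist_force: [0.9, -0.2, -2.5]
grip_width: 0.044
finger_force: 62.6
```

```bash
python3 -c "
from h import *
plan(581.8,100.1,56,103)"
```

```text
at [582.9 100.3  63.3] psi 103.1 t 18.25 grip 44.0 j7 0.37 
 shift before turn [ 0.    -0.006  0.036] after turn [ 0.    -0.006  0.036] turn 0.0003 rows 0.1 0.0
```

>>> {"name": "arm_command", "arguments": {"increments": [[1,[0,-0.004,0.01],0],[1,[0,0,0.01],0],[1,[0,0,0.005],0],[1,[0,0,0],0],[1,[0,0,0],0]]}}

```text
clock: 18.88
tool_pos: [0.5819, 0.1001, 0.0578]
eef_rot: [3.142, 0.0, 1.799]
wrist_force: [0.0, -0.4, -2.7]
grip_width: 0.0444
finger_force: 62.6
```

>>> {"name": "arm_command", "arguments": {"increments": [[1,[0,0,0.005],0],[1,[0,0,0],0]]}}

```text
clock: 19.12
tool_pos: [0.5817, 0.1001, 0.0567]
eef_rot: [-3.141, -0.0, 1.799]
wrist_force: [-0.2, -1.1, -3.2]
grip_width: 0.0443
finger_force: 62.6
```

>>> {"name": "arm_command", "arguments": {"increments": [[1,[0,0,0.004],0],[1,[0,0,0],0]]}}

```text
clock: 19.38
tool_pos: [0.5818, 0.1001, 0.0561]
eef_rot: [3.142, -0.0, 1.799]
wrist_force: [0.3, -0.2, -0.6]
grip_width: 0.0444
finger_force: 62.7
```

>>> {"name": "arm_command", "arguments": {"increments": [[1,[0,0,0.002],0],[1,[0,0,0],0],[0.2,[0,0,0],0],[-1,[0,0,0],0],[-1,[0,0,0],0],[-1,[0,0,0],0],[-1,[0,0,-0.1],0],[-1,[0,0,-0.25],0],[-1,[0,0,-0.28],0],[-1,[0,0,-0.1],0]]}}

```text
clock: 20.62
tool_pos: [0.5833, 0.0999, 0.205]
eef_rot: [3.137, 0.0, 1.798]
wrist_force: [0.6, -0.3, -1.3]
grip_width: 0.0855
finger_force: 0.0
```

```bash
python3 - <<'E'
from h import *
plan(459.5,-359.3,20,60)
c=get_calibration("wrist"); p,d=read_camera("wrist"); W=cloud(d,c)
m=(d>0)&(abs(W[...,0]-.582)<.04)&(abs(W[...,1]-.1)<.04)&(W[...,2]>.09)&(W[...,2]<.11)
print(rect(W[m][:,:2]),W[m].mean(0))
E
```

```text
at [583.3  99.9 205. ] psi 103.0 t 20.62 grip 85.5 j7 0.28 
 shift before turn [-2.097 -1.121  0.925] after turn [-2.298  0.612  0.925] turn 0.2391 rows 8.5 4.3
[581.5  99.3  47.7  47.  -75.9] [0.58128411 0.10080625 0.09879009]
```

>>> {"name": "arm_command", "arguments": {"increments": [[-1,[-0.233,-0.125,0],0],[-1,[-0.233,-0.125,0],0],[-1,[-0.233,-0.125,0],0],[-1,[-0.233,-0.125,0],0],[-1,[-0.233,-0.125,0],0],[-1,[-0.233,-0.124,0],0],[-1,[-0.233,-0.124,0],0],[-1,[-0.233,-0.124,0],0],[-1,[-0.233,-0.124,0],0],[-1,[0,0,0.2],0]]}}

```text
clock: 21.92
tool_pos: [0.4568, -0.3655, 0.1632]
eef_rot: [3.139, 0.007, 1.792]
wrist_force: [0.7, 0.5, -1.4]
grip_width: 0.085
finger_force: 0.0
```

>>> {"name": "arm_command", "arguments": {"increments": [[-1,[0,0,0.1],0],[-1,[0,0,0],0]]}}

```text
clock: 22.18
tool_pos: [0.4571, -0.3584, 0.1398]
eef_rot: [-3.139, -0.003, 1.798]
wrist_force: [0.1, -1.1, 0.7]
grip_width: 0.0856
finger_force: 0.0
```

```bash
python3 -c "
from h import *
plan(459.5,-359.3,20)"
```

```text
at [ 457.1 -358.4  139.8] psi 103.0 t 22.18 grip 85.6 j7 1.16 
 shift before turn [-0.007  0.01   0.599] after turn [-0.007  0.01   0.599] turn 0.0 rows 2.0 0.0
```

>>> {"name": "arm_command", "arguments": {"increments": [[-1,[-0.005,0.005,0.15],0],[-1,[0,0,0.2],0],[-1,[0,0,0.15],0],[-1,[0,0,0.06],0],[-1,[0,0,0.02],0],[-1,[0,0,0],0],[1,[0,0,0],0],[1,[0,0,0],0],[1,[0,0,0],0],[1,[0,0,0],0]]}}

```text
clock: 23.42
tool_pos: [0.4597, -0.3601, 0.0268]
eef_rot: [3.14, 0.001, 1.799]
wrist_force: [-1.6, 2.0, 11.3]
grip_width: 0.0458
finger_force: 59.6
```

>>> {"name": "arm_command", "arguments": {"increments": [[1,[0,0,0],0],[1,[0,0,0],0]]}}

```text
clock: 23.68
tool_pos: [0.4597, -0.3601, 0.0268]
eef_rot: [3.14, 0.001, 1.799]
wrist_force: [-1.5, 2.6, 10.9]
grip_width: 0.0463
finger_force: 59.6
```

>>> {"name": "arm_command", "arguments": {"increments": [[1,[0,0,-0.05],0],[1,[0,0,-0.15],0],[1,[0,0,-0.25],0],[1,[0,0,-0.2],0],[1,[0,0,0],0]]}}

```text
clock: 24.3
tool_pos: [0.4605, -0.3612, 0.1588]
eef_rot: [3.138, 0.004, 1.798]
wrist_force: [0.6, -0.2, -3.6]
grip_width: 0.0458
finger_force: 62.4
```

```bash
python3 -c "
from h import *
plan(545.9,255.9,56,103)"
```

```text
at [ 460.5 -361.2  158.8] psi 103.0 t 24.3 grip 45.8 j7 1.15 
 shift before turn [2.909 1.112 0.514] after turn [2.91  1.11  0.514] turn 0.0003 rows 10.5 0.0
```

>>> {"name": "arm_command", "arguments": {"increments": [[1,[0.2,0.07,0],0],[1,[0.27,0.103,0],0],[1,[0.27,0.103,0],0],[1,[0.27,0.103,0],0],[1,[0.27,0.103,0],0],[1,[0.27,0.103,0],0],[1,[0.27,0.103,0],0],[1,[0.27,0.103,0],0],[1,[0.27,0.103,0],0],[1,[0.27,0.103,0],0]]}}

```text
clock: 25.55
tool_pos: [0.5339, 0.1994, 0.1545]
eef_rot: [-3.14, 0.0, 1.799]
wrist_force: [0.6, -0.6, -3.9]
grip_width: 0.0457
finger_force: 62.3
```

>>> {"name": "arm_command", "arguments": {"increments": [[1,[0.2,0.08,0],0],[1,[0.08,0.035,0],0],[1,[0,0,0],0],[1,[0,0,0],0]]}}

```text
clock: 26.05
tool_pos: [0.5444, 0.2549, 0.1553]
eef_rot: [-3.141, 0.001, 1.796]
wrist_force: [0.3, -0.4, -3.0]
grip_width: 0.0459
finger_force: 62.3
```

```bash
python3 -c "
from h import *
plan(545.9,255.9,60.8,103)"
```

```text
at [544.4 254.9 155.3] psi 102.9 t 26.05 grip 45.9 j7 0.07 
 shift before turn [0.003 0.009 0.473] after turn [0.003 0.009 0.473] turn -0.0005 rows 1.6 0.0
```

>>> {"name": "arm_command", "arguments": {"increments": [[1,[0.002,0.005,0.15],0],[1,[0,0,0.15],0],[1,[0,0,0.1],0],[1,[0,0,0.04],0],[1,[0,0,0],0],[1,[0,0,0],0],[1,[0,0,0],0]]}}

```text
clock: 26.92
tool_pos: [0.5459, 0.2581, 0.0684]
eef_rot: [3.14, -0.0, 1.799]
wrist_force: [0.1, -0.2, -2.5]
grip_width: 0.0461
finger_force: 62.4
```

```bash
python3 -c "
from h import *
plan(545.9,255.9,60.8,103)"
```

```text
at [545.9 258.1  68.4] psi 103.1 t 26.93 grip 46.1 j7 0.13 
 shift before turn [-0.011 -0.002  0.038] after turn [-0.011 -0.002  0.038] turn 0.0003 rows 0.1 0.0
```

>>> {"name": "arm_command", "arguments": {"increments": [[1,[-0.011,-0.002,0.015],0],[1,[0,0,0.01],0],[1,[0,0,0.004],0],[1,[0,0,0],0],[1,[0,0,0],0]]}}

```text
clock: 27.55
tool_pos: [0.5455, 0.2558, 0.0618]
eef_rot: [-3.142, 0.0, 1.799]
wrist_force: [0.4, -0.8, -3.3]
grip_width: 0.0458
finger_force: 62.4
```

>>> {"name": "arm_command", "arguments": {"increments": [[1,[0,0,0.004],0],[1,[0,0,0],0]]}}

```text
clock: 27.8
tool_pos: [0.5456, 0.2558, 0.061]
eef_rot: [3.141, -0.0, 1.799]
wrist_force: [0.2, -0.8, -2.9]
grip_width: 0.0455
finger_force: 62.5
```

>>> {"name": "arm_command", "arguments": {"increments": [[1,[0,0,0.004],0],[1,[0,0,0],0]]}}

```text
clock: 28.05
tool_pos: [0.5456, 0.2558, 0.0609]
eef_rot: [3.141, -0.001, 1.799]
wrist_force: [-2.5, -0.9, 6.2]
grip_width: 0.0456
finger_force: 63.5
```

Contact. I'll release and rise.

>>> {"name": "arm_command", "arguments": {"increments": [[0.2,[0,0,0],0],[-1,[0,0,0],0],[-1,[0,0,0],0],[-1,[0,0,0],0],[-1,[0,0,-0.1],0],[-1,[0,0,-0.25],0],[-1,[0,0,-0.28],0],[-1,[0,0,-0.1],0],[-1,[0,0,0],0]]}}

```text
clock: 29.18
tool_pos: [0.5464, 0.256, 0.2078]
eef_rot: [3.139, -0.001, 1.799]
wrist_force: [0.1, 0.1, -0.9]
grip_width: 0.0855
finger_force: 0.0
```

```bash
python3 - <<'E'
from h import *
plan(542.8,-86.5,2,97.2+90)
plan(542.8,-86.5,2,7.2)
for n in("wrist","top","scene"):
    c=get_calibration(n); p,d=read_camera(n); W=cloud(d,c)
    for x,y in((.546,.256),(.582,.1),(.564,.178)):
        m=(d>0)&(abs(W[...,0]-x)<.04)&(abs(W[...,1]-y)<.04)&(W[...,2]>.072)&(W[...,2]<.11)
        if m.sum()>50:
            P=W[m]; zt=np.percentile(P[:,2],90); P=P[P[:,2]>zt-.005]; print(n,rect(P[:,:2]),P.mean(0)*1000)
    if n=="top":
        m=(d>0)&(abs(W[...,2]-.027)<.007)&(W[...,0]>.4)&(W[...,0]<.68)&(abs(W[...,1]+.086)<.06); print("lintel",rect(W[m][:,:2]))
E
```

```text
at [546.4 256.  207.8] psi 103.1 t 29.18 grip 85.5 j7 0.04 
 shift before turn [-1.664 -0.405  1.029] after turn [ 0.233 -1.697  1.029] turn -0.4674 rows 6.7 8.4
at [546.4 256.  207.8] psi 103.1 t 29.18 grip 85.5 j7 0.04 
 shift before turn [-1.664 -0.405  1.029] after turn [-0.233  1.697  1.029] turn 0.5326 rows 6.7 9.6
wrist [545.  256.5  49.8  49.5  59. ] [544.81159523 257.2141648   99.01018403]
wrist [581.5 100.1  47.4  47.  -76.2] [581.22786783 101.76766721  98.97892378]
wrist [564.7 178.6  35.5  32.3  20.6] [564.27579519 179.16243618  74.88107181]
top [545.7 255.   49.7  47.8  45.8] [544.78262528 254.71982767 100.74574594]
top [581.2  97.8  47.3  46.2  13.4] [581.38543287  97.58686006 100.64902545]
top [564.6 176.3  36.   32.9  23. ] [564.04740471 175.82479985  76.74042874]
lintel [542.7 -86.6 220.5  44.8   7.2]
scene [547.  255.6  50.7  48.4  26.5] [548.1520583  256.42385342 100.21582412]
scene [582.9  99.2  49.5  46.8  14.7] [584.26043341 100.09042353 100.09297619]
scene [567.1 177.8  34.8  33.4  28.1] [567.88347421 178.34951923  75.98998667]
```

All three stand on target: round (545.5,256), square (581.5,99.5), tops at 100 mm, owl (564.5,178). Now the lintel at (542.7,-86.5), yaw 7.2°.

>>> {"name": "arm_command", "arguments": {"increments": [[-1,[-0.277,-0.068,0],0],[-1,[-0.277,-0.068,0],0],[-1,[-0.277,-0.068,0],0],[-1,[-0.277,-0.067,0],0],[-1,[-0.277,-0.067,0],0],[-1,[-0.277,-0.067,0],0],[-1,[0,0,0],0.0533],[-1,[0,0,0],0.0533],[-1,[0,0,0],0.0533],[-1,[0,0,0],0.0533]]}}

```text
clock: 30.58
tool_pos: [0.541, -0.0863, 0.2049]
eef_rot: [-3.14, 0.001, 1.123]
wrist_force: [-0.2, 0.6, -0.3]
grip_width: 0.0857
finger_force: 0.0
```

>>> {"name": "arm_command", "arguments": {"increments": [[-1,[0,0,0.1],0.0533],[-1,[0,0,0.1],0.0533],[-1,[0,0,0.1],0.0533],[-1,[0,0,0.1],0.0533],[-1,[0,0,0.1],0.0533],[-1,[0,0,0.1],0.0533],[-1,[0,0,0],0],[-1,[0,0,0],0]]}}

```text
clock: 31.58
tool_pos: [0.5416, -0.0867, 0.0863]
eef_rot: [3.141, 0.001, 0.128]
wrist_force: [-0.3, 0.0, 0.3]
grip_width: 0.0849
finger_force: 0.0
```

```bash
python3 - <<'E'
from h import *
plan(542.7,-86.5,2,7.2)
c=get_calibration("wrist"); p,d=read_camera("wrist"); W=cloud(d,c)
m=(d>0)&(abs(W[...,2]-.0245)<.004)&(W[...,0]>.4)&(W[...,0]<.68)&(abs(W[...,1]+.086)<.07); P=W[m]; print("lintel",rect(P[:,:2]),P.mean(0))
E
```

```text
at [541.6 -86.7  86.3] psi 7.3 t 31.57 grip 84.9 j7 -0.57 
 shift before turn [ 0.006 -0.     0.421] after turn [ 0.006 -0.     0.421] turn 0.0006 rows 1.4 0.0
lintel [543.3 -85.9 219.4  44.4   7.2] [ 0.55874831 -0.08390446  0.0230639 ]
```

>>> {"name": "arm_command", "arguments": {"increments": [[-1,[0.006,0,0.15],0],[-1,[0,0,0.15],0],[-1,[0,0,0.08],0],[-1,[0,0,0.03],0],[-1,[0,0,0],0],[-1,[0,0,0],0],[1,[0,0,0],0],[1,[0,0,0],0],[1,[0,0,0],0],[1,[0,0,0],0]]}}

```text
clock: 32.88
tool_pos: [0.5429, -0.0862, 0.0042]
eef_rot: [-3.142, -0.0, 0.124]
wrist_force: [-0.1, -0.1, -0.3]
grip_width: 0.012
finger_force: 0.0
```

>>> {"name": "arm_command", "arguments": {"increments": [[1,[0,0,0],0],[1,[0,0,0],0]]}}

```text
clock: 33.12
tool_pos: [0.5429, -0.0862, 0.0042]
eef_rot: [3.142, 0.0, 0.124]
wrist_force: [-0.6, -0.6, -0.2]
grip_width: 0.0002
finger_force: 0.0
```

```bash
python3 - <<'E'
from h import *
p,d=read_camera("scene"); q,_=read_camera("wrist"); np.savez("s4.npz",d=d,p=p)
a=cv2.resize(p[140:340,200:400,::-1],(450,450),interpolation=3);b=cv2.resize(q[...,::-1],(350,262))
b=np.vstack([b,np.zeros((188,350,3),np.uint8)]);cv2.imwrite("pics/s4.png",np.hstack([a,b]))
E
```

```text
(no output)
```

View pics/s4.png

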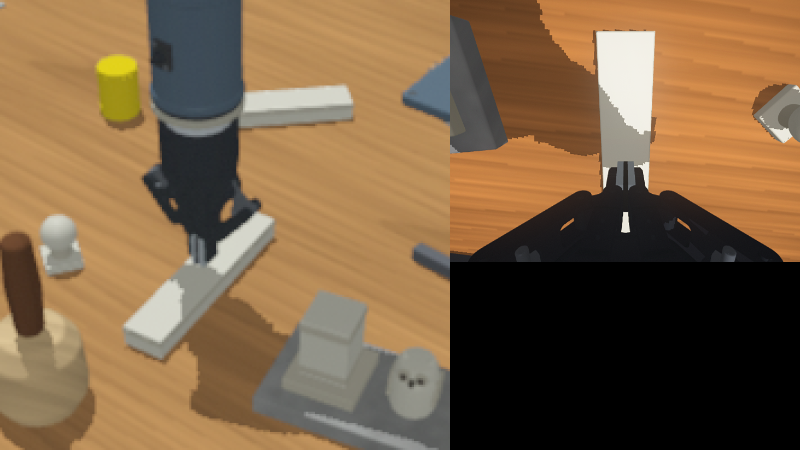

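The lintel was missed: the scene crop shows the fingers shut just above its top, at (197,262), although the TCP reads z=4 mm. So the fingertips sit higher than reported. I'll measure their true height.

```bash
python3 - <<'E'
from h import *
f=np.load("s4.npz"); d=f["d"]; W=cloud(d,get_calibration("scene"))
for v in range(238,268,2): print(v,[(int(W[v,u,0]*1000),int(W[v,u,1]*1000),int(W[v,u,2]*1000)) for u in(282,285,288,291)])
s=env.read_state(); print(s["tool_pos"],s["eef_rot"],s["wrist_force"],env.tcp_to_grasp,s["joint_pos"])
print(np.round(get_calibration("wrist")["extrinsics"],4))
E
```

```text
238 [(554, -96, 88), (553, -87, 92), (561, -72, 104), (556, -68, 103)]
240 [(555, -95, 83), (554, -86, 87), (556, -76, 93), (552, -71, 93)]
242 [(558, -92, 80), (552, -89, 78), (552, -80, 83), (554, -70, 89)]
244 [(492, -152, 2), (553, -88, 74), (555, -77, 81), (553, -70, 83)]
246 [(498, -147, 2), (555, -86, 70), (552, -80, 72), (547, -76, 71)]
248 [(503, -143, 1), (554, -88, 63), (554, -79, 68), (547, -76, 64)]
250 [(508, -139, 0), (554, -88, 57), (553, -80, 60), (547, -76, 58)]
252 [(514, -134, 0), (554, -88, 51), (555, -79, 56), (550, -74, 56)]
254 [(517, -131, -2), (552, -91, 42), (554, -80, 49), (546, -77, 46)]
256 [(544, -107, 22), (553, -90, 37), (554, -79, 44), (545, -78, 38)]
258 [(550, -102, 23), (546, -96, 24), (541, -91, 22), (538, -84, 24)]
260 [(556, -97, 23), (552, -91, 23), (547, -86, 23), (545, -78, 26)]
262 [(563, -91, 25), (557, -87, 24), (552, -82, 23), (548, -76, 23)]
264 [(565, -89, 22), (560, -84, 21), (556, -78, 22), (554, -71, 24)]
266 [(572, -83, 24), (566, -79, 22), (564, -72, 24), (558, -68, 22)]
[ 0.54292597 -0.08623747  0.0041909 ] [3.14155799e+00 2.04152799e-05 1.24214554e-01] [-0.7020879  -0.45297609 -0.42579519] 0.0187 [-0.42186017  0.82788115  0.83613654  1.99338367 -0.92192756  0.75582244
 -0.46096033]
[[ 1.247e-01  9.399e-01  3.178e-01  6.245e-01]
 [-9.922e-01  1.178e-01  4.080e-02 -7.540e-02]
 [ 9.000e-04 -3.204e-01  9.473e-01  1.770e-01]
 [ 0.000e+00  0.000e+00  0.000e+00  1.000e+00]]
```

The shut tips are at about z 33 when the TCP reads 4, so they sit roughly 30 mm above the reported TCP. That also explains the high grips on the owl and columns. I'll open, go lower in steps while watching the force, and grip again.

>>> {"name": "arm_command", "arguments": {"increments": [[-1,[0,0,-0.05],0],[-1,[0,0,0],0],[-1,[0,0,0],0],[-1,[0,0,0],0],[-1,[0,0,0],0],[-1,[0,0,0],0],[-1,[0,0,0.08],0],[-1,[0,0,0.04],0],[-1,[0,0,0.02],0],[-1,[0,0,0],0]]}}

```text
clock: 34.48
tool_pos: [0.5427, -0.0863, -0.0142]
eef_rot: [-3.142, 0.001, 0.124]
wrist_force: [0.0, 0.9, 0.8]
grip_width: 0.0853
finger_force: 0.0
```

>>> {"name": "arm_command", "arguments": {"increments": [[-1,[0,0,0.03],0],[-1,[0,0,0.02],0],[-1,[0,0,0],0]]}}

```text
clock: 34.85
tool_pos: [0.5427, -0.0861, -0.0241]
eef_rot: [-3.141, 0.0, 0.124]
wrist_force: [0.1, 0.3, -0.2]
grip_width: 0.0856
finger_force: 0.0
```

```bash
python3 -c "
from h import *
plan(543,-86.3,-25,7.2);s=env.read_state();print(s['joint_pos'],s['wrist_force'])"
```

```text
at [542.7 -86.1 -24.1] psi 7.1 t 34.85 grip 85.6 j7 -0.42 
 shift before turn [0.001 0.001 0.005] after turn [0.001 0.001 0.005] turn -0.0005 rows 0.0 0.0
[-0.39308698  0.86032395  0.78371623  2.00812556 -0.97379964  0.70379438
 -0.42042843] [ 0.0511581   0.26360908 -0.16492653]
```

>>> {"name": "arm_command", "arguments": {"increments": [[-1,[0,0,0.015],0],[-1,[0,0,0],0],[0.3,[0,0,0],0],[1,[0,0,0],0],[1,[0,0,0],0],[1,[0,0,0],0],[1,[0,0,0],0],[1,[0,0,0],0]]}}

```text
clock: 35.85
tool_pos: [0.543, -0.0864, -0.0264]
eef_rot: [3.141, -0.0, 0.124]
wrist_force: [-1.3, 0.7, 6.1]
grip_width: 0.0426
finger_force: 61.9
```

>>> {"name": "arm_command", "arguments": {"increments": [[1,[0,0,-0.04],0],[1,[0,0,-0.12],0],[1,[0,0,-0.2],0],[1,[0,0,-0.2],0],[1,[0,0,-0.12],-0.0533],[1,[0,0,0],-0.0533],[1,[0,0,0],-0.0533],[1,[0,0,0],-0.0533],[1,[0,0,0],-0.0533],[1,[0,0,0],0]]}}

```text
clock: 37.1
tool_pos: [0.5423, -0.0862, 0.1092]
eef_rot: [-3.141, -0.0, 0.96]
wrist_force: [0.9, 0.1, -5.2]
grip_width: 0.0428
finger_force: 62.7
```

>>> {"name": "arm_command", "arguments": {"increments": [[1,[0,0,0],-0.0533],[1,[0,0,0],-0.0533],[1,[0,0,0],-0.0533],[1,[0,0,0],-0.0533],[1,[0,0,0],-0.0533],[1,[0,0,0],0],[1,[0,0,0],0]]}}

```text
clock: 37.98
tool_pos: [0.5426, -0.0863, 0.109]
eef_rot: [-3.141, -0.0, 1.793]
wrist_force: [-0.3, -0.8, -6.7]
grip_width: 0.0425
finger_force: 62.7
```

```bash
python3 - <<'E'
from h import *
plan(563.8,178,74,103);s=env.read_state();print(s['joint_pos'],s['wrist_force'])
c=get_calibration("top"); p,d=read_camera("top"); W=cloud(d,c)
m=(d>0)&(W[...,2]>.1)&(W[...,2]<.19)&(abs(W[...,0]-.543)<.14)&(abs(W[...,1]+.086)<.14)&(p.min(-1)>120); P=W[m]
print(len(P),rect(P[:,:2]),np.percentile(P[:,2],[5,50,95]))
A=np.c_[P[:,:2]-P[:,:2].mean(0),np.ones(len(P))]; print("plane slopes",np.linalg.lstsq(A,P[:,2],rcond=None)[0])
E
```

```text
at [542.6 -86.3 109. ] psi 102.7 t 37.98 grip 42.5 j7 0.67 
 shift before turn [1.266 0.394 0.175] after turn [1.264 0.4   0.175] turn -0.0015 rows 4.5 0.0
[-0.26036433  0.5449901   0.50851945  1.89903412 -0.36300959  0.78993393
  0.66802035] [-0.27110251 -0.78300593 -6.69849351]
606 [ 558.8 -158.5   71.6   44.1  -76.8] [0.15601652 0.15935065 0.16276152]
plane slopes [-0.0066024  -0.00104946  0.15934277]
```

The lintel is level at yaw -76.8°, its visible end is 110 mm from the grip so it is held centrally, and its underside is near 135 mm. I'll move it over the columns.

>>> {"name": "arm_command", "arguments": {"increments": [[1,[0.13,0.04,0],-0.0015],[1,[0.22,0.07,0],0],[1,[0.24,0.076,0],0],[1,[0.24,0.076,0],0],[1,[0.24,0.076,0],0],[1,[0.15,0.045,0],0],[1,[0.045,0.011,0],0],[1,[0,0,0],0],[1,[0,0,0],0],[1,[0,0,0],0]]}}

```text
clock: 39.28
tool_pos: [0.5616, 0.1766, 0.1094]
eef_rot: [3.142, 0.0, 1.801]
wrist_force: [0.8, 0.2, -6.1]
grip_width: 0.0428
finger_force: 62.7
```

```bash
python3 - <<'E'
from h import *
plan(563.8,178,74,103)
c=get_calibration("top"); p,d=read_camera("top"); W=cloud(d,c)
m=(d>0)&(W[...,2]>.13)&(W[...,2]<.17)&(abs(W[...,0]-.564)<.14)&(abs(W[...,1]-.178)<.14)&(p.min(-1)>100); P=W[m]
print(len(P),rect(P[:,:2]),np.percentile(P[:,2],[5,50,95]))
E
```

```text
at [561.6 176.6 109.4] psi 103.2 t 39.27 grip 42.8 j7 0.23 
 shift before turn [0.004 0.012 0.177] after turn [0.004 0.012 0.177] turn 0.001 rows 0.6 0.0
1595 [559.5 164.9 201.8  50.4 -72.4] [0.14554372 0.15959192 0.16299719]
```

>>> {"name": "arm_command", "arguments": {"increments": [[1,[0.004,0.011,0.05],0],[1,[0,0,0.05],0],[1,[0,0,0.03],0],[1,[0,0,0.01],0],[1,[0,0,0],0],[1,[0,0,0],0]]}}

```text
clock: 40.08
tool_pos: [0.5636, 0.1794, 0.0815]
eef_rot: [3.141, -0.0, 1.803]
wrist_force: [0.8, -0.1, -5.7]
grip_width: 0.0428
finger_force: 62.7
```

```bash
python3 -c "
from h import *
plan(563.8,178,73.6,103)"
```

```text
at [563.6 179.4  81.5] psi 103.3 t 40.08 grip 42.8 j7 0.25 
 shift before turn [-0.007 -0.     0.039] after turn [-0.007 -0.     0.039] turn 0.0018 rows 0.1 0.0
```

>>> {"name": "arm_command", "arguments": {"increments": [[1,[-0.006,0,0.012],0.0015],[1,[0,0,0.01],0],[1,[0,0,0.006],0],[1,[0,0,0],0],[1,[0,0,0],0]]}}

```text
clock: 40.7
tool_pos: [0.5637, 0.1783, 0.0756]
eef_rot: [3.142, 0.0, 1.799]
wrist_force: [1.0, 0.2, -6.0]
grip_width: 0.0428
finger_force: 62.7
```

>>> {"name": "arm_command", "arguments": {"increments": [[1,[0,0,0.004],0],[1,[0,0,0.003],0],[1,[0,0,0],0]]}}

```text
clock: 41.08
tool_pos: [0.5636, 0.1783, 0.0741]
eef_rot: [-3.142, 0.0, 1.799]
wrist_force: [0.8, 0.4, -5.2]
grip_width: 0.043
finger_force: 62.7
```

>>> {"name": "arm_command", "arguments": {"increments": [[1,[0,0,0.004],0],[1,[0,0,0],0]]}}

```text
clock: 41.32
tool_pos: [0.5637, 0.1783, 0.0736]
eef_rot: [3.141, -0.0, 1.799]
wrist_force: [-1.5, -0.6, -2.7]
grip_width: 0.0425
finger_force: 63.1
```

Contact starting; one small step more, then release and rise.

>>> {"name": "arm_command", "arguments": {"increments": [[1,[0,0,0.003],0],[1,[0,0,0],0],[0.2,[0,0,0],0],[-1,[0,0,0],0],[-1,[0,0,0],0],[-1,[0,0,0],0],[-1,[0,0,-0.1],0],[-1,[0,0,-0.25],0],[-1,[0,0,-0.25],0],[-1,[0,0,-0.1],0]]}}

```text
clock: 42.58
tool_pos: [0.5649, 0.1782, 0.2159]
eef_rot: [3.137, -0.0, 1.798]
wrist_force: [-0.5, 0.7, -1.5]
grip_width: 0.0854
finger_force: 0.0
```

```bash
python3 - <<'E'
from h import *
plan(603.2,-230.7,-17,56.1)
plan(603.2,-230.7,-17,146.1)
for n in ("wrist","top","scene"):
    c=get_calibration(n); p,d=read_camera(n); W=cloud(d,c)
    m=(d>0)&(W[...,2]>.118)&(W[...,2]<.132)&(abs(W[...,0]-.564)<.14)&(abs(W[...,1]-.178)<.14)&(p.min(-1)>60); P=W[m]
    print(n,len(P),rect(P[:,:2]),np.percentile(P[:,2],[5,50,95]))
    A=np.c_[P[:,:2]-P[:,:2].mean(0),np.ones(len(P))]; print("slopes",np.linalg.lstsq(A,P[:,2],rcond=None)[0])
    if n=="scene": cv2.imwrite("pics/s5.png",cv2.resize(p[200:400,260:480,::-1],(660,600),interpolation=3))
E
```

```text
at [564.9 178.2 215.9] psi 103.0 t 42.58 grip 85.4 j7 0.16 
 shift before turn [-2.035 -0.275  1.164] after turn [-1.59   1.299  1.164] turn 0.2608 rows 7.9 4.7
at [564.9 178.2 215.9] psi 103.0 t 42.58 grip 85.4 j7 0.16 
 shift before turn [-2.035 -0.275  1.164] after turn [-1.299 -1.59   1.164] turn -0.2392 rows 7.9 4.3
wrist 14356 [563.3 178.9 220.6  44.7 -76.8] [0.12183053 0.12307477 0.12420069]
slopes [ 0.00043867 -0.00096833  0.12304581]
top 1913 [563.6 177.9 220.9  46.5 -77.2] [0.12057928 0.12410288 0.12756697]
slopes [2.30767554e-03 5.18642483e-05 1.24112424e-01]
scene 2120 [564.8 178.9 220.4  48.9 -77.2] [0.12042332 0.12409529 0.12607023]
slopes [-0.03643297 -0.00806537  0.12388846]
```

View pics/s5.png

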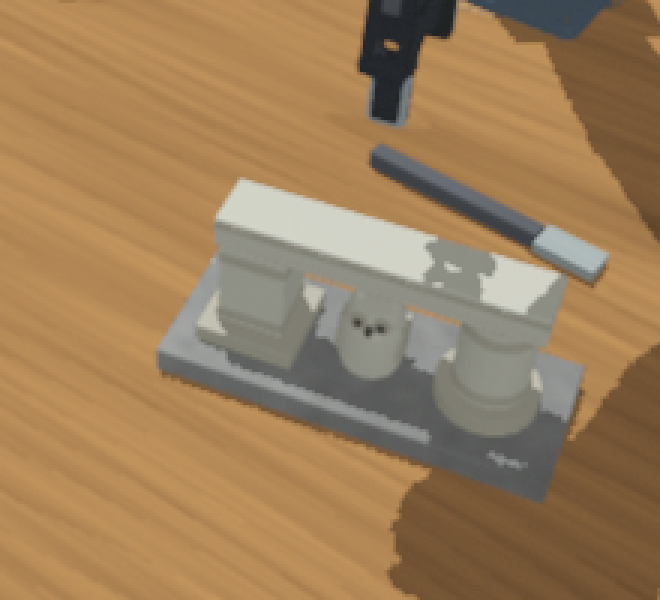

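The lintel lies level at (563.5,178.4), yaw -77°, its top at z 123-124; the scene crop shows it resting on both columns with the owl beneath. Finial next: grip its ball with psi 56.

>>> {"name": "arm_command", "arguments": {"increments": [[-1,[-0.255,-0.035,0],0],[-1,[-0.255,-0.035,0],0],[-1,[-0.255,-0.035,0],0],[-1,[-0.255,-0.035,0],0],[-1,[-0.254,-0.034,0],0],[-1,[-0.254,-0.034,0],0],[-1,[-0.254,-0.034,0],0],[-1,[-0.254,-0.034,0],0],[-1,[0,0,0.1],0.052],[-1,[0,0,0.1],0.052]]}}

```text
clock: 43.98
tool_pos: [0.601, -0.2319, 0.1706]
eef_rot: [-3.14, -0.0, 1.465]
wrist_force: [-1.0, 0.1, -0.5]
grip_width: 0.0852
finger_force: 0.0
```

>>> {"name": "arm_command", "arguments": {"increments": [[-1,[0,0,0.1],0.052],[-1,[0,0,0.1],0.052],[-1,[0,0,0.1],0.052],[-1,[0,0,0],0],[-1,[0,0,0],0]]}}

```text
clock: 44.6
tool_pos: [0.6017, -0.2311, 0.1127]
eef_rot: [-3.141, 0.001, 0.985]
wrist_force: [0.0, 0.4, 0.5]
grip_width: 0.0854
finger_force: 0.0
```

```bash
python3 -c "
from h import *
plan(603,-230.6,-14,56.1);print(env.read_state()['joint_pos'])"
```

```text
at [ 601.7 -231.1  112.7] psi 56.4 t 44.6 grip 85.4 j7 0.23 
 shift before turn [0.006 0.004 0.634] after turn [0.006 0.004 0.634] turn 0.0019 rows 2.1 0.0
[-0.12384818  0.73089788  0.74777006  1.64750979 -0.57136003  0.99445006
  0.23202995]
```

>>> {"name": "arm_command", "arguments": {"increments": [[-1,[0.005,0.003,0.15],0],[-1,[0,0,0.2],0],[-1,[0,0,0.15],0],[-1,[0,0,0.1],0],[-1,[0,0,0.033],0],[-1,[0,0,0],0],[0.2,[0,0,0],0],[1,[0,0,0],0],[1,[0,0,0],0],[1,[0,0,0],0]]}}

```text
clock: 45.85
tool_pos: [0.6033, -0.2305, -0.0129]
eef_rot: [3.141, -0.001, 0.982]
wrist_force: [-1.1, 1.8, 7.2]
grip_width: 0.0358
finger_force: 59.0
```

>>> {"name": "arm_command", "arguments": {"increments": [[1,[0,0,0],0],[1,[0,0,0],0],[1,[0,0,0],0]]}}

```text
clock: 46.22
tool_pos: [0.6034, -0.2305, -0.0128]
eef_rot: [3.141, -0.001, 0.982]
wrist_force: [-1.2, 1.2, 7.2]
grip_width: 0.0355
finger_force: 59.0
```

>>> {"name": "arm_command", "arguments": {"increments": [[1,[0,0,-0.05],0],[1,[0,0,-0.15],0],[1,[0,0,-0.25],0],[1,[0,0,-0.25],0],[1,[0,0,-0.15],-0.052],[1,[0,0,0],-0.052],[1,[0,0,0],-0.052],[1,[0,0,0],-0.052],[1,[0,0,0],-0.052],[1,[0,0,0],0]]}}

```text
clock: 47.48
tool_pos: [0.6027, -0.2307, 0.1568]
eef_rot: [3.141, 0.0, 1.797]
wrist_force: [-0.2, 0.3, -1.1]
grip_width: 0.0353
finger_force: 59.9
```

```bash
python3 - <<'E'
from h import *
plan(563.6,178.4,111.2,103)
p,d=read_camera("scene"); W=cloud(d,get_calibration("scene"))
m=(abs(W[...,0]-.603)<.035)&(abs(W[...,1]+.2305)<.035)&(W[...,2]>.15)&(W[...,2]<.3)
v,u=np.where(m); v0,u0=int(v.mean()),int(u.mean())
Q=W[m&(p.min(-1)>100)]; print(np.percentile(Q[:,2],[0,2,98])*1000 if len(Q) else 0)
cv2.imwrite("pics/s6.png",cv2.resize(p[max(v0-60,0):v0+60,max(u0-60,0):u0+60,::-1],(480,480),interpolation=3))
E
```

```text
at [ 602.7 -230.7  156.8] psi 103.0 t 47.48 grip 35.3 j7 0.86 
 shift before turn [2.037 0.269 0.228] after turn [2.037 0.27  0.228] turn -0.0001 rows 6.9 0.0
[168.73029077 170.96054737 225.90525399]
```

View pics/s6.png

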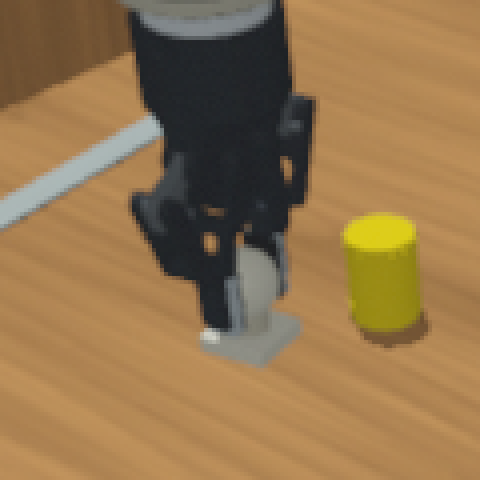

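The finial is held upright by its ball, with its foot level at (250,340). I'll carry it gently.

>>> {"name": "arm_command", "arguments": {"increments": [[1,[0.12,0.015,0],0],[1,[0.22,0.03,0],0],[1,[0.27,0.036,0],0],[1,[0.28,0.037,0],0],[1,[0.28,0.037,0],0],[1,[0.28,0.037,0],0],[1,[0.26,0.034,0],0],[1,[0.2,0.027,0],0],[1,[0.12,0.015,0],0],[1,[0,0,0],0]]}}

```text
clock: 48.78
tool_pos: [0.5628, 0.1797, 0.156]
eef_rot: [-3.141, -0.001, 1.799]
wrist_force: [0.1, -0.8, -2.0]
grip_width: 0.035
finger_force: 59.9
```

>>> {"name": "arm_command", "arguments": {"increments": [[1,[0,0,0.06],0],[1,[0,0,0.06],0],[1,[0,0,0.03],0],[1,[0,0,0],0],[1,[0,0,0],0]]}}

```text
clock: 49.4
tool_pos: [0.5637, 0.1769, 0.1264]
eef_rot: [3.141, 0.0, 1.798]
wrist_force: [-0.6, 0.6, -0.0]
grip_width: 0.0355
finger_force: 59.9
```

```bash
python3 -c "
from h import *
plan(563.6,178.4,111.2,103)"
```

```text
at [563.7 176.9 126.4] psi 103.0 t 49.4 grip 35.5 j7 0.24 
 shift before turn [0.007 0.001 0.076] after turn [0.007 0.001 0.076] turn 0.0001 rows 0.3 0.0
```

>>> {"name": "arm_command", "arguments": {"increments": [[1,[0.007,0,0.03],0],[1,[0,0,0.02],0],[1,[0,0,0.012],0],[1,[0,0,0],0],[1,[0,0,0],0]]}}

```text
clock: 50.02
tool_pos: [0.5632, 0.1786, 0.1139]
eef_rot: [3.141, 0.0, 1.799]
wrist_force: [0.2, 0.9, -0.5]
grip_width: 0.0353
finger_force: 59.9
```

>>> {"name": "arm_command", "arguments": {"increments": [[1,[0,0,0.006],0],[1,[0,0,0.003],0],[1,[0,0,0],0]]}}

```text
clock: 50.4
tool_pos: [0.5631, 0.1786, 0.112]
eef_rot: [-3.142, 0.0, 1.799]
wrist_force: [-0.9, -0.0, -1.0]
grip_width: 0.0352
finger_force: 59.9
```

>>> {"name": "arm_command", "arguments": {"increments": [[1,[0,0,0.004],0],[1,[0,0,0],0]]}}

```text
clock: 50.65
tool_pos: [0.5631, 0.1786, 0.1112]
eef_rot: [3.141, 0.0, 1.799]
wrist_force: [0.8, -0.6, -0.5]
grip_width: 0.0353
finger_force: 60.0
```

>>> {"name": "arm_command", "arguments": {"increments": [[1,[0,0,0.003],0],[1,[0,0,0],0]]}}

```text
clock: 50.9
tool_pos: [0.5632, 0.1786, 0.1111]
eef_rot: [3.141, -0.0, 1.799]
wrist_force: [-1.2, 0.4, 5.8]
grip_width: 0.0355
finger_force: 60.5
```

Contact. I'll release and rise.

>>> {"name": "arm_command", "arguments": {"increments": [[0.3,[0,0,0],0],[-1,[0,0,0],0],[-1,[0,0,0],0],[-1,[0,0,0],0],[-1,[0,0,-0.1],0],[-1,[0,0,-0.25],0],[-1,[0,0,-0.25],0],[-1,[0,0,-0.1],0],[-1,[0,0,0],0]]}}

```text
clock: 52.02
tool_pos: [0.5639, 0.1787, 0.2519]
eef_rot: [3.139, -0.001, 1.799]
wrist_force: [-0.5, 0.4, -0.8]
grip_width: 0.0855
finger_force: 0.0
```

```bash
python3 - <<'E'
from h import *
for n in ("wrist","top","scene"):
    c=get_calibration(n); p,d=read_camera(n); W=cloud(d,c)
    for a,b in((.118,.129),(.131,.137),(.165,.19)):
        m=(d>0)&(W[...,2]>a)&(W[...,2]<b)&(abs(W[...,0]-.564)<(.14 if a<.13 else .04))&(abs(W[...,1]-.178)<(.14 if a<.13 else .04))&(p.min(-1)>60); P=W[m]
        if len(P)>8: print(n,a,len(P),rect(P[:,:2]),np.percentile(P[:,2],[50,98]))
    if n=="scene": cv2.imwrite("pics/s7.png",cv2.resize(p[180:400,240:480,::-1],(600,550),interpolation=3))
print(env.read_state()["clock"])
E
```

```text
wrist 0.118 9090 [563.2 179.1 220.4  44.7 -76.8] [0.12305814 0.12461302]
wrist 0.131 594 [562.8 179.1  39.8  39.8 -77.1] [0.13297609 0.13452894]
wrist 0.165 1600 [562.6 179.5  36.2  35.8  41.8] [0.17515474 0.18027189]
top 0.118 1532 [563.6 178.2 220.9  46.4 -76.9] [0.12392666 0.1280133 ]
top 0.131 140 [563.  177.5  40.2  39.6  12.1] [0.13393476 0.13668677]
top 0.165 261 [563.8 176.1  37.4  32.9  32.8] [0.17557423 0.18225722]
scene 0.118 1842 [565.1 178.8 220.5  48.8 -77. ] [0.12412098 0.12693095]
scene 0.131 206 [564.1 178.8  42.8  39.8  13.2] [0.13425483 0.13639123]
scene 0.165 253 [566.5 179.7  33.4  32.3  60.4] [0.17457711 0.1817036 ]
52.175
```

View pics/s7.png

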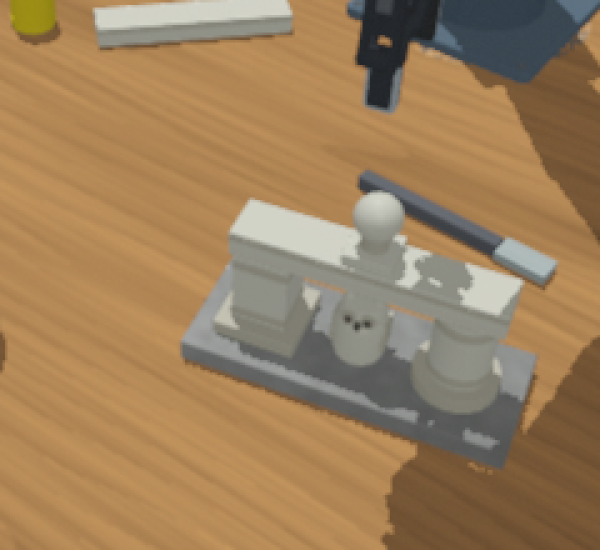

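The doorway stands complete. The finial foot is at (563,179), within 1 mm of the lintel's centre, with the ball up, and the gripper is clear. I'm handing it in.

```bash
python3 -c "
from rig import env
print(env.finish_job())"
```

```text
the job is handed in; nothing more can be done
None
```

The doorway is built and handed in at about 52 s of the 144 s allowed: by the last camera measurements every stone is within about 2 mm of its place, but the hand-in returned no verdict.

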